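# Stack the tap rings and hold the lever handle over the spindle

### The job

Refit the laundry tap: slip the wide flat ring down over the tap's upright spindle until it sits fully home on the tap body, then the narrow tall ring down on top of it, fully home, and let go of both. Then pick up the square lever handle, lift it over the splash guard and finish still holding it in the gripper, level and centred over the spindle with its lever pointing the same way as the spout and its underside about a centimetre above the spindle's tip, touching nothing, so that I can grease the spindle. Do not bump the splash guard and leave everything else on the bench where it is.

Things in the scene. Friction and masses are not known exactly. Their poses are not given: they have to be found in the camera images.
- sink: Fixed stainless sink unit, in a new place and yaw each time: 4 mm plate (x -250..90, y -150..130 mm) with 12 mm rims; on it an upright tap body, 50 mm diameter (base flange 64 mm), with a brass spindle on top. The spout, an 18 mm tube at 36 mm height, points along -x, 174 mm long; splash guard on the -y side. Origin on the tap's axis at bench height, z up.
- seat (a point): Centre of the tap body's flat top, 60 mm above the bench; the spindle (12 mm diameter, tapered tip) stands 52 mm up from it. Axes as the sink's.
- spindle_tip (a point): Top of the spindle, on the tap's axis, 112 mm above the bench; axes as the sink's.
- guard: Fixed splash guard, a thin upright steel wall 340 mm long, 6 mm thick, top 85 mm above the bench, on the sink unit's edge towards the loose tap parts. Origin at the centre of its lower edge; x along its length (parallel to the spout), z up. Must not be bumped.
- rose: Loose steel ring, the wide flat one: outer diameter 60 mm, hole 18 mm, 12 mm high, about 150 g. Origin at the centre of its underside, z up. Lies flat on the bench to the right (-y) of the guard; it may have changed places with the other ring.
- collar: Loose steel ring, the narrow tall one: outer diameter 38 mm, hole 18 mm, 18 mm high, about 110 g. Origin at the centre of its underside, z up. Lies flat on the bench to the right (-y) of the guard.
- handle: Loose upright steel lever handle, about 220 g: square cap 42 x 42 mm, 40 mm high, open below (socket 28 x 28 mm, 28 mm deep); flat lever 18 mm wide, 8 mm thick, level along -x to 107 mm from the cap's centre, mid-height 36 mm. Origin at the centre of the cap's underside, z up. Grip the cap across its two faces parallel to the lever.
- lever_tip (a point): Free end of the handle's lever, at (-107, 0, 36) mm in the handle's frame.
- jar: Bystander: small glass jar, 48 mm in diameter, 50 mm high, between the rings and the guard. Origin at the centre of its underside.
- wrench: Bystander: wrench lying on the bench. Origin under its middle.
- brush: Bystander: brush lying on the bench. Origin under its middle.
- cup: Bystander: plastic cup, 72 mm across the rim, 75 mm high, at the far middle. Origin at the centre of its underside.
- tin: Bystander: tin 66 mm in diameter, 60 mm high, at the right. Origin at the centre of its underside.
Things that resemble listed ones, but are neither listed nor needed, are in the scene too. Leave any black or green look-alike of the rose alone.

How it is judged:
On the way, in this order (a step that is already met when the one before it is completed fails the run):
1. the wide ring lies fully home on the tap body, released, with the narrow ring not yet on the spindle (horizontal distance between rose and seat below 0.005 m and z of rose in the frame of seat between -0.002 and 0.002 m and angle between rose's own z axis and vertical below 0.06 rad and contact force between rose and the fingers below 0.1 N and horizontal distance between collar and seat above 0.03 m), for 0.2 s.
2. the narrow ring lies fully home on the wide ring, released (horizontal distance between each of rose, collar and seat below 0.005 m and z of rose in the frame of seat between -0.002 and 0.002 m and angle between each of rose, collar's own z axis and vertical below 0.06 rad and z of collar in the frame of seat between 0.01 and 0.014 m and contact force between collar and the fingers below 0.1 N), for 0.2 s.
3. the gripper has lifted the handle higher than the splash guard (height (world z) of handle above 0.09 m and contact force between handle and the fingers above 1 N), for 0.2 s.
At the end, for the whole second after the job is handed in: Rings home, wide one below (5 mm off axis, 2 mm in height, 0.06 rad), not held; handle gripped, at rest, touching neither tap nor rings, underside 3 to 20 mm above the spindle's tip, within 7 mm of its axis, level to 0.1 rad, lever within 0.17 rad of the spout's direction (all of step 2 and contact force between rose and the fingers below 0.1 N and horizontal distance between handle and spindle_tip below 0.007 m and z of handle in the frame of spindle_tip between 0.003 and 0.02 m and angle between handle's own z axis and vertical below 0.1 rad and angle between the x axis of handle and the x axis of sink, either way round below 0.17 rad and x of lever_tip in the frame of sink below -0.05 m and contact force between handle and the fingers above 1 N and contact force between handle and sink below 0.05 N and contact force between handle and collar below 0.05 N and contact force between handle and rose below 0.05 N and linear speed of handle below 0.02 m/s); the arm keeps its last pose, push and grip.
It fails at once if the splash guard is bumped (more than 2 N) (contact force between anything else and guard above 2 N).
It fails at once if a bystander is shifted by more than 25 mm (distance of any of jar, wrench, brush, cup, tin from where it was at the start of the episode above 0.025 m).
It also fails if it takes over 72 s, if anything falls off the work surface, if the arm or the gripper's body presses on something with over 40 N, if the wrist force passes 120 N, or if a joint passes its speed limit or range.

### The arm

A 6-joint arm with a two-finger parallel gripper is mounted at the origin on the work surface. World frame = base frame: x ahead of the robot, y to its left, z up, the work surface at z = 0. Lengths are in m, angles in rad, forces in N, time in s.
With the tool pointing down it reaches from about 0.425 to 0.95 m from the base axis. Payload 3.5 kg.
Tool frame: the origin (TCP) lies between the finger pads; the fingertips stand 19 mm ahead of it and the grasp point (between the pads) is the TCP; z points along the fingers, y is the line along which they close (so a half turn about z gives the same grasp; the last joint's range is limited). The gripper opens to 85 mm and grips with 20 to 120 N. Pads are 22 mm wide; open, the fingers measure 114 mm over their backs; the gripper's body (76 mm by 85 mm) begins 54 mm behind the grasp point. The pads swing forward as they close: fully open they stand 13 mm farther back than shut.
Start: joints at [1.125, 0.286, 1.577, -0, 1.279, -0.15], TCP at [0.197, 0.646, 0.25] pointing down, gripper open.
Joint ranges: [-2.77, 2.77], [-0.9, 2.22], [0.21, 2.48], [-1.53, 4.67], [0.24, 2.81], [-2.84, 2.84]. Speed limits (rad/s): [2.79, 2.79, 3.14, 3.14, 3.14, 3.14].

### API

Orientations are given as a unit quaternion [x, y, z, w].
In Python, from plant import get_state, cams, ctrl gives the robot as it stands. The module is installed in compiled form; this text tells all that it offers.
- The arm moves only by the tool jog_arm, never from a script. Its argument "deltas" is text: rows parted by semicolons, each of 6 numbers parted by spaces: the shift along the world's x, y, z normalised to -1 to 1, where 1 is 0.02 m, then the turn, a rotation vector about the world's x, y, z normalised to -1 to 1, where 1 is 0.1 rad. In form: x y z ax ay az; .... A call has 1 to 20 rows; each row shifts and turns the commanded pose from where the row before left it; what a row does not reach is not made up. A row lasts 1/8 s, in which the tool goes at most 62.5 mm and 10.7 degrees, less where a joint would pass 70% of its speed; a pose out of reach is approached as far as the arm can. A call with a number of a shift or a turn outside -1 to 1 is refused whole. A call with a gripper value outside its range is refused whole. "gripper" is the opening, from 0 (shut) to 1 (fully open), set as the call begins (left out, the last holds). The fingers move at their own pace and stop on an object; "squeeze" is the grip in N (left out, the last holds). Time passes only in rows, so rows that do not move let the fingers close. It gives the time, the measured TCP pose, the force, the opening and the grip force at its end, in the units of the state.
- get_state(): the state, without advancing time (a new reading comes with each control period).
- cams.read_camera(name): name is "scene" or "top" or "wrist"; returns a dict with "color" (384x512x3 uint8, blue, green, red), "vfov" (degrees; the focal length in pixels is half the picture's height over the tangent of half this angle, whatever the lens; pixels are square), "cx", "cy" (the principal point, pixels), "distortion" ([k1, k2, p1, p2, k3] as OpenCV has them; the pictures are not rectified), "rvec" (rotation vector, rad) and "tvec" (3), from world to camera coordinates, as OpenCV has them. Camera axes: x right, y down, z forward; pixel columns grow to the right and rows downward; lengths in m; the calibration is good to about 2 mm. A picture is of the moment at which its call begins. There is no depth.
- ctrl.sign_off(): hands the job in; it is judged then, once.
The state is a dict: "time": time; "qpos": joint angles; "dq": joint speeds; "joint_efforts": joint torques, N m; "eef_pos": TCP position; "tcp_rot": TCP orientation; "contact_force": force on the tool from outside, world axes, zero at the start; "wrist_torque": the same for the moment, N m; "opening": opening from 0.0 (shut) to 1.0 (fully open); "finger_force": force on a finger pad.
Only numpy, scipy, OpenCV 4.12 (cv2) and the standard library are available. Lean on these libraries where they do the work, as an engineer would, in place of code of your own. Each camera call takes 0.05 s, during which the arm holds its last target. There are 200 camera calls.

## Working session

There is one attempt and no reset: what is moved stays moved. The work goes in short steps, Python scripts to look and compute and a tool call to move; the robot and the scene stay as the last step left them, time stands still between calls to the robot, and variables do not carry over. Pictures are saved under pics/ and viewed, at most 10 in all, crops included, and the job is handed in when it is done.

Besides the shell and the picture viewer there is one more tool, called after "Call:" as name(argument=value, ...), one argument or row to a line, values as JSON. jog_arm: Moves the arm, as the interface text tells. Its arguments: {"type":"object","properties":{"deltas":{"type":"string"},"gripper":{"type":"number"},"squeeze":{"type":"number"}},"required":["deltas"]}

```bash
mkdir -p pics
cat > h.py <<'E'
import numpy as np, cv2
from plant import get_state, cams, ctrl
def shot(n,f=None):
    c=cams.read_camera(n)
    if f: cv2.imwrite('pics/'+f,c['color'])
    return c
def K(c):
    H=c['color'].shape[0]; f=H/2/np.tan(np.radians(c['vfov'])/2)
    return np.array([[f,0,c['cx']],[0,f,c['cy']],[0,0,1.]])
def w2p(c,P): return cv2.projectPoints(np.array(P,float).reshape(-1,1,3),np.array(c['rvec'],float),np.array(c['tvec'],float),K(c),np.array(c['distortion'],float))[0][:,0]
def p2w(c,uv,z):
    uv=np.array(uv,float).reshape(-1,1,2)
    n=cv2.undistortPoints(uv,K(c),np.array(c['distortion'],float))[:,0]
    R=cv2.Rodrigues(np.array(c['rvec'],float))[0]; o=-R.T@np.array(c['tvec'],float).ravel()
    d=np.c_[n,np.ones(len(n))]@R
    z=np.broadcast_to(z,len(n))
    return o+d*((z-o[2])/d[:,2])[:,None]
E
python3 - <<'E'
from h import *
import pickle
S={n:shot(n) for n in('top','scene')}
pickle.dump(S,open('s0.pkl','wb'))
for n in S: cv2.imwrite(f'pics/{n}0.png',cv2.resize(S[n]['color'],(800,600),interpolation=cv2.INTER_CUBIC))
print(get_state())
E
```

```text
{'time': 0.1, 'qpos': array([ 1.12503741e+00,  2.87122991e-01,  1.57806060e+00,  3.62191779e-06,
        1.27860613e+00, -1.49977477e-01]), 'dq': array([ 0.00020453, -0.00192056, -0.003305  , -0.00034437,  0.00091768,
        0.00035147]), 'joint_efforts': array([ 1.09204455e-03, -4.07297730e+01, -2.93698758e+01, -1.54878403e-04,
        3.46834509e-03,  3.57083536e-05]), 'eef_pos': array([0.19646338, 0.64518422, 0.2490386 ]), 'tcp_rot': array([ 1.47352634e-01,  9.89083411e-01, -1.04964675e-03, -3.24057130e-04]), 'contact_force': array([ 0.24805754, -0.21265287, -0.29004365]), 'wrist_torque': array([0.00255196, 0.02291266, 0.0130293 ]), 'finger_force': 0.0, 'opening': 0.9993465424062777}
```

View pics/top0.png

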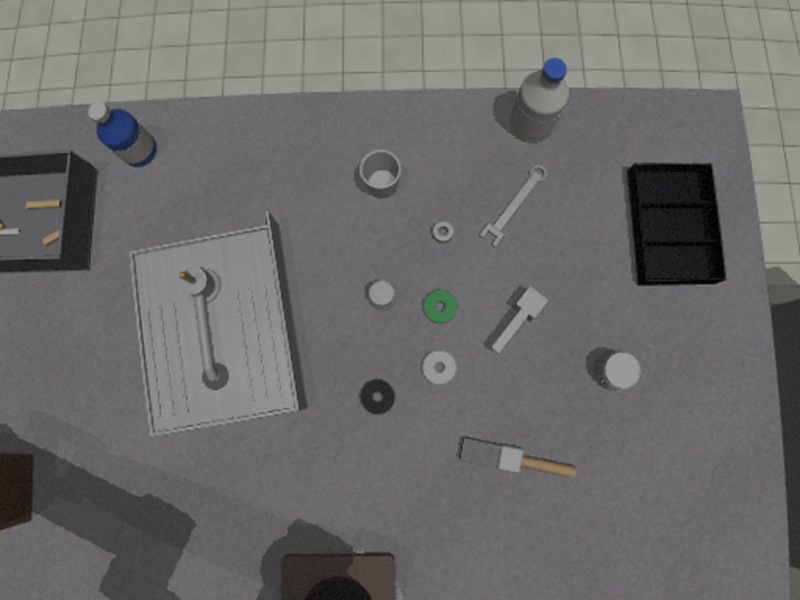

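View pics/scene0.png

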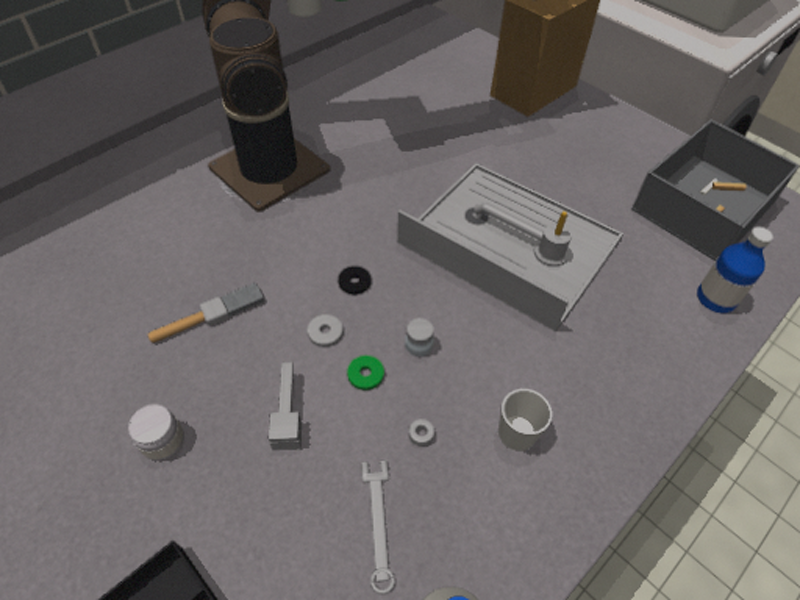

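The top view (800 px scale) shows three candidates for the wide ring: grey at (440,367), green at (440,306) and black at (377,396). The bare-steel grey one fits, since the black and green ones are look-alikes. The narrow ring is at (443,231), the handle at (531,302) with its lever towards (497,348), and the spindle tip at about (185,275). I'll confirm these in one enlarged crop.

Run:
```python
from h import *
import pickle
S=pickle.load(open('s0.pkl','rb')); c=S['top']; im=c['color']
a=cv2.resize(im[138:250,260:360],None,fx=4,fy=4,interpolation=cv2.INTER_CUBIC)   # rings + handle
b=cv2.resize(im[130:282,80:195],None,fx=3.4,fy=3.4,interpolation=cv2.INTER_CUBIC)
H=max(a.shape[0],b.shape[0]); o=np.zeros((H,a.shape[1]+b.shape[1],3),np.uint8); o[:a.shape[0],:a.shape[1]]=a;o[:b.shape[0],a.shape[1]:]=b
cv2.imwrite('pics/crop1.png',o); print(o.shape)
g=cv2.cvtColor(im,cv2.COLOR_BGR2GRAY)
m=(cv2.cvtColor(im,cv2.COLOR_BGR2HSV)[...,1]<40)&(g>125)
m=m.astype(np.uint8)
n,l,st,ce=cv2.connectedComponentsWithStats(m)
for i in range(1,n):
    if st[i,4]>40 and 225<ce[i][0]<420 and 130<ce[i][1]<310:
        cn=max(cv2.findContours((l==i).astype(np.uint8),0,2)[0],key=cv2.contourArea)
        print(st[i],ce[i].round(1),[np.round(v,1) for v in cv2.minEnclosingCircle(cn)],[np.round(v,1) for v in cv2.fitEllipse(cn)])
```

```text
(517, 791, 3)
[308 110  40  47 298] [327.3 133. ] [array([327.7, 132.1]), np.float64(26.6)] [array([325.5, 135.9]), array([11.7, 58.1]), np.float64(38.0)]
[277 142  13  12  87] [283.2 147.3] [array([283.1, 147.1]), np.float64(6.2)] [array([283.2, 147.3]), array([11.6, 12.2]), np.float64(71.0)]
[237 180  15  15 181] [243.9 187.1] [array([243.8, 187.2]), np.float64(7.5)] [array([243.8, 187.1]), array([14.3, 14.7]), np.float64(73.4)]
[315 183  36  43 409] [333.8 201.5] [array([330.4, 204.8]), np.float64(23.4)] [array([334.9, 200. ]), array([14. , 54.6]), np.float64(37.6)]
[271 225  21  21 316] [280.9 234.8] [array([281. , 234.8]), np.float64(10.7)] [array([280.8, 234.7]), array([20.5, 20.7]), np.float64(152.8)]
[388 226  22  23 402] [398.3 236.6] [array([398. , 236.8]), np.float64(11.6)] [array([398.2, 236.5]), array([21.2, 22.8]), np.float64(163.1)]
[319 286  16  16 196] [326.6 293.6] [array([326.5, 293.5]), np.float64(9.3)] [array([326.5, 293.6]), array([15.7, 16.2]), np.float64(32.6)]
```

View pics/crop1.png

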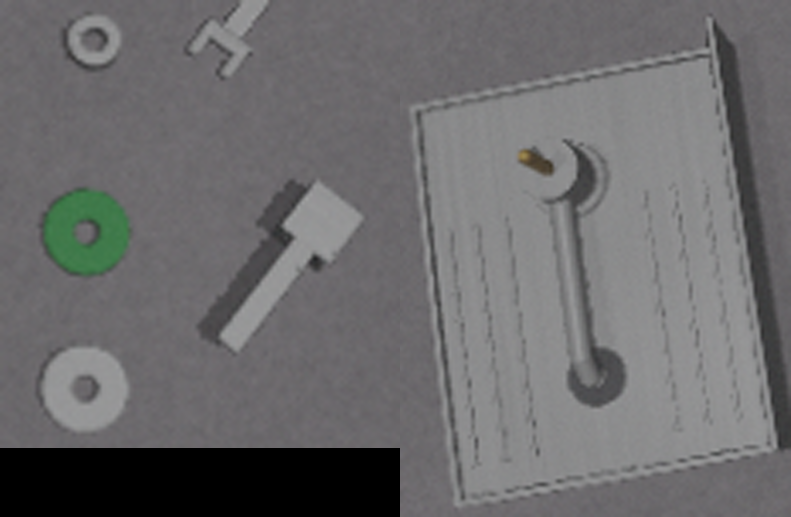

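The crop confirms the grey wide ring at crop (85,389), the small collar at (94,40), the handle cap at about (324,222) with its lever tip at (230,345), and the spindle tip at (521,155).

Run:
```python
from h import *
import pickle
from scipy.optimize import least_squares
S=pickle.load(open('s0.pkl','rb')); t=S['top']; s=S['scene']
A=lambda u,v:(260+(u-1.5)/4,138+(v-1.5)/4)
B=lambda u,v:(80+(u-401.2)/3.4,130+(v-1.2)/3.4)
q=lambda u,v:(u*.64,v*.64)
print('rose',p2w(t,(281,234.8),.012),p2w(s,q(326,329),.012)); print('collar',p2w(t,(283.2,147.3),.018),p2w(s,q(422,431),.018))
hp=p2w(t,[A(319,180),A(363,219),A(321,266),A(283,222),A(240,352),A(219,338)],.040);print('handle',hp.round(4))
d=hp[4:].mean(0)-hp[:4].mean(0);print('hc',hp[:4].mean(0),'L',np.linalg.norm(d),'lever dir',np.degrees(np.arctan2(d[1],d[0])))
obs=[(t,B(521,155),(0,0,.112)),(t,B(412,107),(.09,.13,.012)),(t,B(460,505),(-.25,.13,.012)),(t,B(551,170),(0,0,.06)),(t,B(776,450),(-.25,-.15,.012)),
 (s,q(562,213),(0,0,.112)),(s,q(555,238),(0,0,.06)),(s,q(477,167),(-.25,.13,.012)),(s,q(621,237),(.09,.13,.012))]
def W(p,P):
    c,n=np.cos(p[2]),np.sin(p[2]); return [p[0]+c*P[0]-n*P[1],p[1]+n*P[0]+c*P[1],P[2]]
f=lambda p:np.concatenate([w2p(c,W(p,P))[0]-uv for c,uv,P in obs])
r=least_squares(f,[.6,.25,.1],loss='soft_l1');print('sink',r.x,np.degrees(r.x[2]));print(r.fun.reshape(-1,2).round(1))
print('tip',p2w(t,B(521,155),.112),p2w(s,q(562,213),.112))
for n in [(244,187)]:print('jar',p2w(t,n,.05))
c=shot('wrist'); st=get_state()
R=cv2.Rodrigues(np.array(c['rvec'],float))[0];print('wristcam',-R.T@np.ravel(c['tvec']),R,c['vfov'],st['eef_pos'])
```

```text
rose [[ 0.40983319 -0.17863453  0.012     ]] [[ 0.41445441 -0.17814311  0.012     ]]
collar [[ 0.65309766 -0.19161894  0.018     ]] [[ 0.6559662  -0.19233653  0.018     ]]
handle [[ 0.5453 -0.3392  0.04  ]
 [ 0.518  -0.3676  0.04  ]
 [ 0.4868 -0.3373  0.04  ]
 [ 0.5171 -0.3132  0.04  ]
 [ 0.4306 -0.2803  0.04  ]
 [ 0.4402 -0.2667  0.04  ]]
hc [ 0.51677862 -0.33931641  0.04      ] L 0.10466716539118213 lever dir 141.05930471441513
sink [0.56349967 0.24161654 0.15582132] 8.927904081863531
[[ 1.9  0.1]
 [ 0.4 -1. ]
 [-1.4  0.6]
 [ 0.2 -0.5]
 [ 5.   0.3]
 [ 0.5  0.1]
 [ 0.6 -2.7]
 [-1.  -3. ]
 [ 0.9 -1.8]]
tip [[0.56375775 0.24659341 0.112     ]] [[0.56227647 0.24076993 0.112     ]]
jar [[ 0.53690607 -0.08166299  0.05      ]]
wristcam [0.13248846 0.66478954 0.37229153] [[ 0.29108936  0.95669184 -0.0027754 ]
 [ 0.92364534 -0.28027611  0.26138972]
 [ 0.24929153 -0.07865125 -0.96522936]] 61.46208102658018 [0.19655453 0.64525631 0.24925294]
```

Call:
jog_arm(
  deltas="0.93 -1 0 0 0 0;0.93 -1 0 0 0 0;0.93 -1 0 0 0 0;0.93 -1 0 0 0 0;0.93 -1 0 0 0 0;0.93 -1 0 0 0 0;0.93 -1 0 0 0 0;0.93 -1 0 0 0 0;0.93 -1 0 0 0 0;0.93 -1 0 0 0 0;0.93 -1 0 0 0 0;0.93 -1 0 0 0 0;0.93 -1 0 0 0 0;0.93 -1 0 0 0 0;0.93 -1 0 0 0 0;0.93 -1 0 0 0 0;0.93 -1 0 0 0 0;0.93 -1 0 0 0 0;0.93 -1 0 0 0 0;0.5 -1 0 0 0 0",
)

```text
time: 2.65
eef_pos: [0.5606, 0.2447, 0.2499]
tcp_rot: [0.147, 0.989, -0.0, -0.0]
contact_force: [-0.8, -0.8, -1.0]
opening: 1.002
finger_force: 0.0
```

Call:
jog_arm(
  deltas="0 0 0 0 0 0;0 0 0 0 0 0;0 0 0 0 0 0",
)

```text
time: 3.02
eef_pos: [0.5596, 0.2464, 0.2503]
tcp_rot: [0.147, 0.989, 0.0, -0.0]
contact_force: [-0.2, -0.3, 0.1]
opening: 1.0
finger_force: 0.0
```

Run:
```python
from h import *
import pickle
c=shot('wrist');pickle.dump(c,open('w1.pkl','wb'));cv2.imwrite('pics/w1.png',cv2.resize(c['color'],(800,600),interpolation=cv2.INTER_CUBIC))
st=get_state();print(st['eef_pos'],st['tcp_rot']);print(w2p(c,[[.5635,.2416,.112],[.5635,.2416,.06],st['eef_pos']])*1.5625)
```

```text
[0.55961723 0.24641172 0.25040039] [ 1.46823386e-01  9.89162718e-01  1.01637177e-04 -2.92270834e-05]
[[403.2790218  301.39389713]
 [404.23569994 279.70684006]
 [410.08805857 419.22313988]]
```

View pics/w1.png

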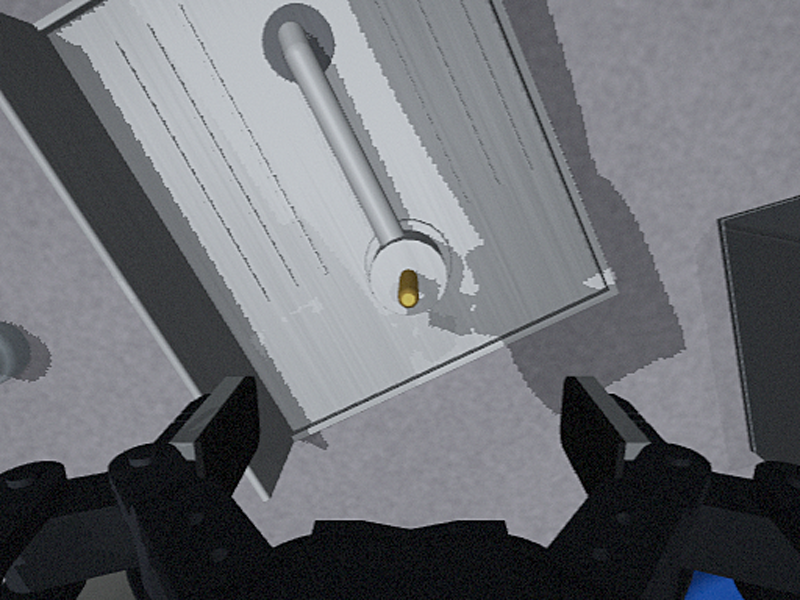

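The wrist view shows the spindle tip at (408,299), the body-top centre at about (407,277), the spout end at (290,32) and the spindle root at (407,275).

Run:
```python
from h import *
import pickle
from scipy.optimize import least_squares
t=pickle.load(open('s0.pkl','rb'));c=pickle.load(open('w1.pkl','rb'));s=t['scene'];t=t['top']
q=lambda u,v:((u+.5)*.64-.5,(v+.5)*.64-.5)
print('tip',p2w(c,q(408,299),.112),'body',p2w(c,q(407,277),.06))
B=lambda u,v:(80+(u-401.2)/3.4,130+(v-1.2)/3.4)
for z in(.012,.016): 
  a=p2w(c,[q(617,292),q(295,438)],z); d=a[0]-a[1];print('edge +x dir(y)',np.degrees(np.arctan2(d[1],d[0]))-90,a)
a=p2w(t,[B(412,107),B(460,505)],.012);d=a[0]-a[1];print('left edge',np.degrees(np.arctan2(d[1],d[0])),np.linalg.norm(d),a)
a=p2w(t,[B(709,17),B(776,430)],.085);print('guard?',a)
```

```text
tip [[0.56276675 0.24431784 0.112     ]] body [[0.56209437 0.2436818  0.06      ]]
edge +x dir(y) 9.375590278587723 [[0.62816599 0.38555561 0.012     ]
 [0.67269765 0.11584859 0.012     ]]
edge +x dir(y) 9.375590278587737 [[0.62669785 0.38422925 0.016     ]
 [0.67073688 0.1175059  0.016     ]]
left edge 9.93273385930924 0.3363194651011839 [[0.62915077 0.38516907 0.012     ]
 [0.29787242 0.3271567  0.012     ]]
guard? [[0.67653231 0.11112919 0.085     ]
 [0.35707442 0.05473622 0.085     ]]
```

Call:
jog_arm(
  deltas="-0.3 -1 -0.15 0 0 0;-0.3 -1 -0.15 0 0 0;-0.3 -1 -0.15 0 0 0;-0.35 -1 -0.15 0 0 0;-0.35 -1 -0.15 0 0 0;-0.35 -1 -0.15 0 0 0;-0.35 -1 -0.15 0 0 0;-0.35 -1 -0.15 0 0 0;-0.35 -1 -0.15 0 0 0;-0.35 -1 -0.15 0 0 0;-0.35 -1 -0.15 0 0 0;-0.35 -1 -0.15 0 0 0;-0.35 -1 -0.15 0 0 0;-0.35 -1 -0.15 0 0 0;-0.35 -1 -0.15 0 0 0;-0.35 -1 -0.15 0 0 0;-0.35 -1 -0.15 0 0 0;-0.35 -1 -0.15 0 0 0;-0.35 -1 -0.15 0 0 0;-0.35 -1 -0.15 0 0 0",
)

```text
time: 5.58
eef_pos: [0.4223, -0.1553, 0.1902]
tcp_rot: [0.147, 0.989, -0.0, 0.0]
contact_force: [-0.3, -0.2, -1.1]
opening: 1.001
finger_force: 0.0
```

Call:
jog_arm(
  deltas="-0.25 -0.9 -0.5 0 0 0;0 0 -0.5 0 0 0;0 0 0 0 0 0;0 0 0 0 0 0",
)

```text
time: 6.08
eef_pos: [0.4183, -0.1719, 0.1704]
tcp_rot: [0.147, 0.989, 0.0, 0.0]
contact_force: [1.2, 0.4, -0.2]
opening: 0.998
finger_force: 0.0
```

Run:
```python
from h import *
import pickle
c=shot('wrist');pickle.dump(c,open('w2.pkl','wb'));cv2.imwrite('pics/w2.png',cv2.resize(c['color'],(800,600),interpolation=cv2.INTER_CUBIC))
st=get_state();print(st['eef_pos'],st['qpos']);print(w2p(c,[[.41,-.1786,.012],st['eef_pos']])*1.5625)
```

```text
[ 0.41842481 -0.17192897  0.17064821] [-6.14869030e-01 -1.35623954e-01  2.17769819e+00  1.41330870e-04
  1.09896872e+00 -1.89086292e+00]
[[394.13789655 273.21999953]
 [409.84940897 420.05506472]]
```

View pics/w2.png

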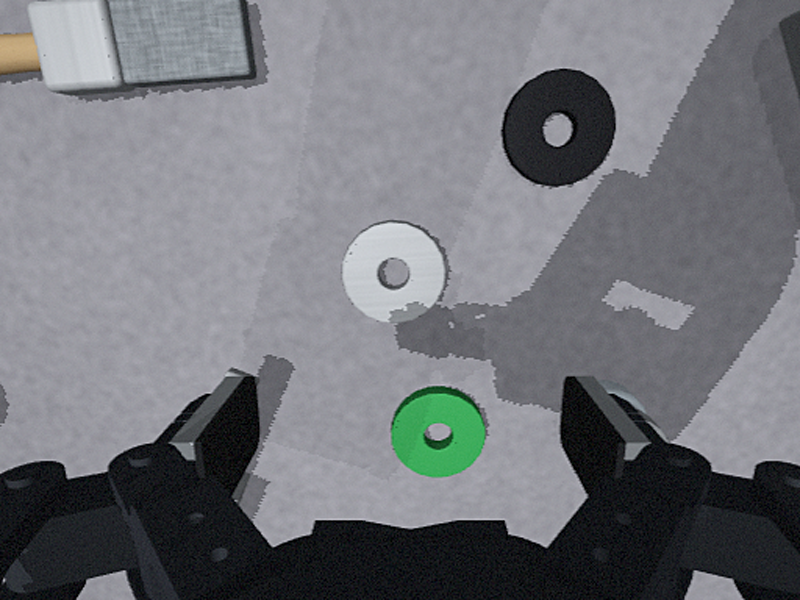

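The steel wide ring is at (394,272), exactly where predicted from the top camera. Green is at (438,432) and black at (558,128), so I leave both alone. The fingers are preshaped, so I descend.

Call:
jog_arm(
  deltas="-0.42 -0.34 -1 0 0 0;0 0 -1 0 0 0;0 0 -1 0 0 0;0 0 -1 0 0 0;0 0 -1 0 0 0;0 0 -1 0 0 0;0 0 -0.8 0 0 0;0 0 0 0 0 0;0 0 0 0 0 0",
  gripper=0.8,
)

```text
time: 7.25
eef_pos: [0.4103, -0.1794, 0.035]
tcp_rot: [0.147, 0.989, -0.0, 0.001]
contact_force: [0.7, -0.3, 0.0]
opening: 0.802
finger_force: 0.0
```

Run:
```python
from h import *
import pickle
c=shot('wrist');pickle.dump(c,open('w3.pkl','wb'));cv2.imwrite('pics/w3.png',cv2.resize(c['color'],(800,600),interpolation=cv2.INTER_CUBIC))
st=get_state();print(st['eef_pos'],st['opening'])
p=st['eef_pos'];R=cv2.Rodrigues(np.array(c['rvec'],float))[0]
y=np.array([.291,.957,0]);x=np.array([-.957,.291,0])
for a in(0,.01,.019):print(a,(w2p(c,[p+y*.034+x*.011-[0,0,a],p-y*.034+x*.011-[0,0,a]])*1.5625).round())
```

```text
[ 0.4104187  -0.17952098  0.03517976] 0.8027690337288418
0 [[538. 382.]
 [281. 382.]]
0.01 [[530. 368.]
 [290. 367.]]
0.019 [[523. 356.]
 [297. 356.]]
```

View pics/w3.png

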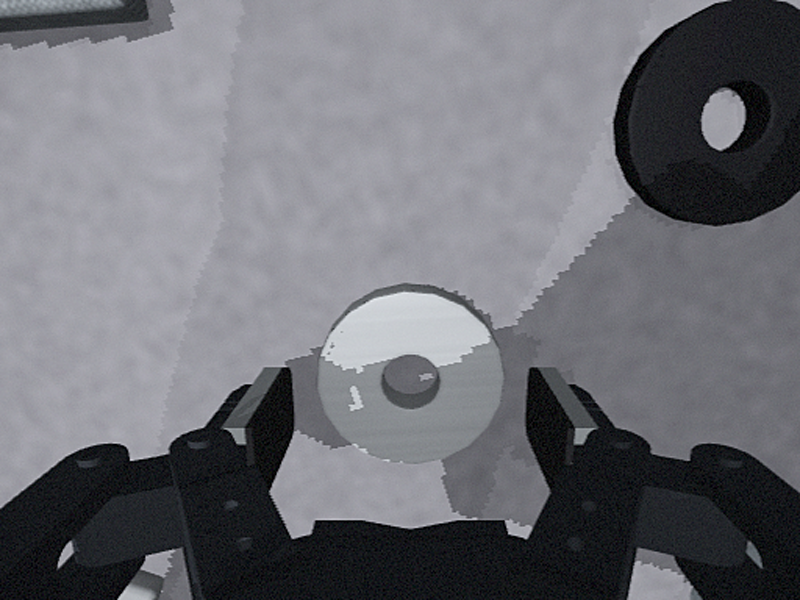

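The ring is centred between the pads, with its hole at (411,374) and the pad tips at (291,369) and (528,369). That puts the tips about 11 mm ahead of the TCP.

Run:
```python
from h import *
import pickle
c=pickle.load(open('w3.pkl','rb'))
q=lambda u,v:((u+.5)*.64-.5,(v+.5)*.64-.5)
print(p2w(c,[q(411,374),q(411,377)],.012), w2p(c,[.4104,-.1795,.012])*1.5625)
```

```text
[[ 0.40732953 -0.17821818  0.012     ]
 [ 0.40830035 -0.17851242  0.012     ]] [[409.64944007 383.47149447]]
```

Call:
jog_arm(
  deltas="0 0 -0.5 0 0 0;0 0 -0.45 0 0 0;0 0 0 0 0 0",
)

```text
time: 7.68
eef_pos: [0.409, -0.1786, 0.0143]
tcp_rot: [0.147, 0.989, 0.001, -0.001]
contact_force: [0.7, -0.2, -0.6]
opening: 0.801
finger_force: 0.0
```

Call:
jog_arm(
  deltas="0 0 0 0 0 0;0 0 0 0 0 0;0 0 0 0 0 0;0 0 0 0 0 0",
  gripper=0.5,
  squeeze=50,
)

```text
time: 8.18
eef_pos: [0.4096, -0.179, 0.0156]
tcp_rot: [0.147, 0.989, 0.0, -0.0]
contact_force: [-3.2, 1.4, 5.8]
opening: 0.684
finger_force: 53.1
```

Call:
jog_arm(
  deltas="0 0 0.5 0 0 0;0 0 1 0 0 0;0 0 1 0 0 0;0 0 1 0 0 0;0 0 1 0 0 0;0 0 1 0 0 0;0 0 1 0 0 0;0 0 1 0 0 0;0 0 0 0 0 0;0 0 0 0 0 0",
)

```text
time: 9.43
eef_pos: [0.4093, -0.1788, 0.1645]
tcp_rot: [0.147, 0.989, 0.0, -0.0]
contact_force: [-0.2, -0.5, -2.0]
opening: 0.679
finger_force: 54.0
```

Run:
```python
from h import *
import pickle
c=shot('wrist');pickle.dump(c,open('w4.pkl','wb'));cv2.imwrite('pics/w4.png',cv2.resize(c['color'][180:310,150:370],None,fx=3.6,fy=3.6,interpolation=cv2.INTER_CUBIC))
st=get_state();print(st['eef_pos'],st['opening'],st['finger_force'])
p=st['eef_pos']
for a in(0,.003,.006):
  u=w2p(c,p-[0,0,a])[0];print(a,(u-[150,180])*3.6)
```

```text
[ 0.40911274 -0.17868437  0.1641685 ] 0.6840883636770979 54.01013748720288
0 [405.14389788 314.04702715]
0.003 [405.10226522 301.87117919]
0.006 [405.06232493 290.19020034]
```

View pics/w4.png

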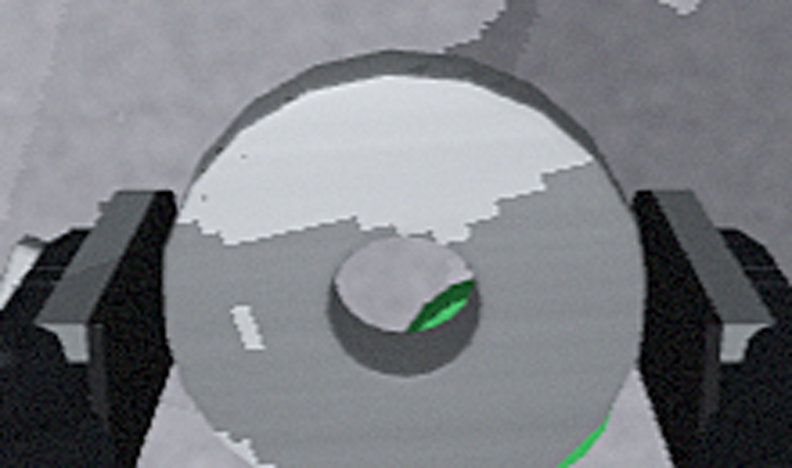

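The ring is gripped level, with its hole centre at crop (405,306), about 0.7 mm off the TCP axis. Carrying it over the guard at z≈0.165.

Call:
jog_arm(
  deltas="0.36 1 0 0 0 0;0.36 1 0 0 0 0;0.36 1 0 0 0 0;0.36 1 0 0 0 0;0.36 1 0 0 0 0;0.36 1 0 0 0 0;0.36 1 0 0 0 0;0.36 1 0 0 0 0;0.36 1 0 0 0 0;0.36 1 0 0 0 0;0.36 1 0 0 0 0;0.36 1 0 0 0 0;0.36 1 0 0 0 0;0.36 1 0 0 0 0;0.36 1 0 0 0 0;0.36 1 0 0 0 0;0.36 1 0 0 0 0;0.36 1 0 0 0 0;0.36 1 0 0 0 0;0.36 1 0 0 0 0",
)

```text
time: 11.98
eef_pos: [0.5542, 0.2222, 0.1653]
tcp_rot: [0.147, 0.989, 0.0, 0.0]
contact_force: [0.0, -0.2, -1.0]
opening: 0.681
finger_force: 54.0
```

Call:
jog_arm(
  deltas="0.45 1 0 0 0 0;0 0.2 0 0 0 0;0 0 -0.5 0 0 0;0 0 -0.5 0 0 0;0 0 0 0 0 0;0 0 0 0 0 0",
)

```text
time: 12.72
eef_pos: [0.5627, 0.2445, 0.1452]
tcp_rot: [0.148, 0.989, -0.0, -0.0]
contact_force: [0.7, 0.5, -2.0]
opening: 0.684
finger_force: 54.1
```

Run:
```python
from h import *
import pickle
c=shot('wrist');pickle.dump(c,open('w5.pkl','wb'));cv2.imwrite('pics/w5.png',cv2.resize(c['color'][180:310,150:370],None,fx=3.6,fy=3.6,interpolation=cv2.INTER_CUBIC))
st=get_state();print(st['eef_pos'],st['contact_force'],st['finger_force'])
p=st['eef_pos']
for P in([.563,.2445,.112],[.563,.2445,.06],p-[0,0,.0156]):
  print((w2p(c,P)[0]-[150,180])*3.6)
```

```text
[0.56292595 0.24460198 0.145576  ] [ 0.26572245  0.65138942 -1.35206134] 54.07024551182985
[405.26370326 206.88288879]
[404.90103331  96.62026071]
[406.02970598 261.3210149 ]
```

View pics/w5.png

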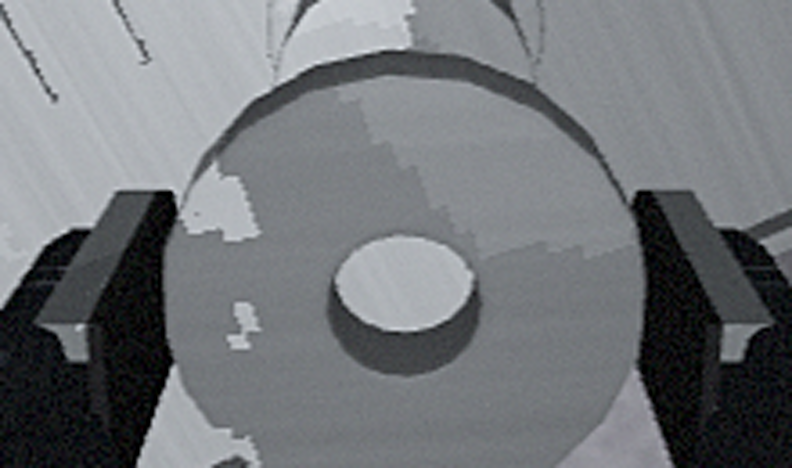

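The tap body shows symmetrically behind the ring at about (272..540), so it is laterally centred. I lower gently while watching the force.

Call:
jog_arm(
  deltas="-0.03 0 -0.4 0 0 0;0 0 -0.4 0 0 0;0 0 -0.4 0 0 0;0 0 -0.4 0 0 0;0 0 -0.4 0 0 0;0 0 0 0 0 0",
)

```text
time: 13.52
eef_pos: [0.5615, 0.2447, 0.1041]
tcp_rot: [0.147, 0.989, -0.0, -0.001]
contact_force: [0.5, -0.3, -1.3]
opening: 0.678
finger_force: 54.1
```

Call:
jog_arm(
  deltas="0 0 -0.4 0 0 0;0 0 -0.4 0 0 0;0 0 -0.4 0 0 0;0 0 -0.2 0 0 0;0 0 0 0 0 0",
)

```text
time: 14.15
eef_pos: [0.5618, 0.2448, 0.0767]
tcp_rot: [0.147, 0.989, -0.0, -0.0]
contact_force: [0.0, 0.5, -1.9]
opening: 0.68
finger_force: 54.1
```

Call:
jog_arm(
  deltas="0 0 -0.06 0 0 0;0 0 0 0 0 0",
)

```text
time: 14.4
eef_pos: [0.5623, 0.2449, 0.0764]
tcp_rot: [0.147, 0.989, 0.0, 0.0]
contact_force: [0.4, -0.2, -2.1]
opening: 0.683
finger_force: 54.1
```

Call:
jog_arm(
  deltas="0 0 0 0 0 0;0 0 0 0 0 0;0 0 0 0 0 0;0 0 0 0 0 0",
  gripper=0.85,
)

```text
time: 14.9
eef_pos: [0.5622, 0.2449, 0.0763]
tcp_rot: [0.147, 0.989, 0.0, 0.0]
contact_force: [0.2, 0.2, -0.0]
opening: 0.849
finger_force: 0.0
```

Call:
jog_arm(
  deltas="0 0 0.5 0 0 0;0 0 1 0 0 0;0 0 1 0 0 0;0 0 1 0 0 0;0 0 1 0 0 0;0 0 1 0 0 0;0 0 0 0 0 0;0 0 0 0 0 0",
)

```text
time: 15.9
eef_pos: [0.5617, 0.2448, 0.1855]
tcp_rot: [0.147, 0.989, -0.0, -0.001]
contact_force: [-0.3, -0.6, -0.1]
opening: 0.85
finger_force: 0.0
```

Run:
```python
from h import *
import pickle
c=shot('wrist');t=shot('scene');pickle.dump(c,open('w6.pkl','wb'))
a=cv2.resize(c['color'][110:310,150:370],None,fx=2,fy=2,interpolation=cv2.INTER_CUBIC)
b=cv2.resize(t['color'][110:210,310:410],None,fx=3.5,fy=4,interpolation=cv2.INTER_CUBIC)
cv2.imwrite('pics/w6.png',np.hstack([a,b]))
st=get_state();print(st['eef_pos'])
for P in([.563,.2445,.112],[.563,.2445,.072]):print((w2p(c,P)[0]-[150,110])*2)
```

```text
[0.56139078 0.24465681 0.18471856]
[225.05876418 208.02040266]
[224.97759323 173.61187504]
```

View pics/w6.png

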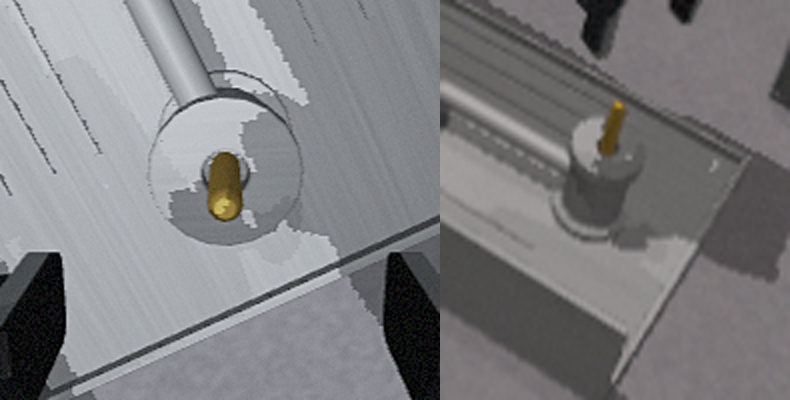

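The wide ring sits flat on the tap body, with its disc centre at about (225,170), and the spindle tip at (225,207) matches the prediction. On to the collar. From here I'll fit model edges by code, since only one picture view is left.

Call:
jog_arm(
  deltas="0.2 -1 0 0 0 0;0.2 -1 0 0 0 0;0.2 -1 0 0 0 0;0.2 -1 0 0 0 0;0.2 -1 0 0 0 0;0.2 -1 0 0 0 0;0.2 -1 0 0 0 0;0.2 -1 0 0 0 0;0.2 -1 0 0 0 0;0.2 -1 0 0 0 0;0.2 -1 0 0 0 0;0.2 -1 0 0 0 0;0.2 -1 0 0 0 0;0.2 -1 0 0 0 0;0.2 -1 0 0 0 0;0.2 -1 -0.5 0 0 0;0.2 -1 -0.5 0 0 0;0.2 -1 -0.5 0 0 0;0.2 -1 -0.5 0 0 0;0.2 -1 -0.5 0 0 0",
  gripper=0.65,
)

```text
time: 18.5
eef_pos: [0.6423, -0.1564, 0.1352]
tcp_rot: [0.147, 0.989, 0.0, -0.0]
contact_force: [0.1, 0.5, 0.4]
opening: 0.651
finger_force: 0.0
```

Call:
jog_arm(
  deltas="0.3 -1 -1 0 0 0;0.25 -0.8 -0.5 0 0 0;0 0 0 0 0 0;0 0 0 0 0 0",
)

```text
time: 19.0
eef_pos: [0.6534, -0.1909, 0.1067]
tcp_rot: [0.147, 0.989, 0.0, 0.0]
contact_force: [0.3, 0.0, 0.1]
opening: 0.655
finger_force: 0.0
```

```bash
cat >> h.py <<'E'
def edgefit(c,curves,x0,rng=.012,dyaw=0):
    """curves(x,y,yaw)-> list of Nx3 point arrays with edge; score = mean |grad . normal|"""
    from scipy.ndimage import map_coordinates as mc
    from scipy.optimize import minimize
    def run(x0,rng,step,sg,yaws):
        g=cv2.GaussianBlur(cv2.cvtColor(c['color'],cv2.COLOR_BGR2GRAY).astype(float),(0,0),sg)
        gx=cv2.Sobel(g,cv2.CV_64F,1,0);gy=cv2.Sobel(g,cv2.CV_64F,0,1)
        best=[]
        for yw in yaws:
          for dx in np.arange(-rng,rng+1e-9,step):
            for dy in np.arange(-rng,rng+1e-9,step):
                s=0
                for P in curves(x0[0]+dx,x0[1]+dy,x0[2]+yw):
                    uv=w2p(c,P);t=np.gradient(uv,axis=0);t/=np.linalg.norm(t,axis=1)[:,None]
                    a=mc(gx,uv.T[::-1],order=1)*-t[:,1]+mc(gy,uv.T[::-1],order=1)*t[:,0]
                    s+=np.minimum(np.abs(a),60).mean()
                best.append((s,x0[0]+dx,x0[1]+dy,x0[2]+yw))
        return max(best)
    b=run(x0,rng,.002,2,np.linspace(-dyaw,dyaw,5) if dyaw else [0])
    return run(b[1:],.002,.0005,1,np.linspace(-dyaw/3,dyaw/3,9) if dyaw else [0])
def circ(x,y,z,r,n=80):
    a=np.linspace(0,2*np.pi,n);return np.c_[x+r*np.cos(a),y+r*np.sin(a),0*a+z]
E
python3 - <<'E'
from h import *
import pickle
w=pickle.load(open('w2.pkl','rb'))
print('check rose',edgefit(w,lambda x,y,_:[circ(x,y,.012,.03),circ(x,y,.012,.009)],[.41,-.178,0]))
c=shot('wrist');pickle.dump(c,open('w7.pkl','wb'));st=get_state();print(st['eef_pos'])
for r in(.005,.012):print(edgefit(c,lambda x,y,_:[circ(x,y,.018,.019),circ(x,y,.018,.009)],[.653,-.1916,0],r))
E
```

```text
check rose (np.float64(118.83851148696087), np.float64(0.41), np.float64(-0.1795), 0)
[ 0.65352275 -0.19071824  0.10697832]
(np.float64(111.80609872299388), np.float64(0.652), np.float64(-0.1926), 0)
(np.float64(111.80609872299388), np.float64(0.652), np.float64(-0.1926), 0)
```

Call:
jog_arm(
  deltas="-0.07 -0.08 -1 0 0 0;0 0 -1 0 0 0;0 0 -1 0 0 0;0 0 -0.8 0 0 0;0 0 -0.6 0 0 0;0 0 0 0 0 0;0 0 0 0 0 0",
)

```text
time: 19.92
eef_pos: [0.6522, -0.1929, 0.0187]
tcp_rot: [0.147, 0.989, -0.0, 0.0]
contact_force: [0.0, -0.2, 0.6]
opening: 0.647
finger_force: 0.0
```

Call:
jog_arm(
  deltas="0 0 0 0 0 0;0 0 0 0 0 0;0 0 0 0 0 0;0 0 0 0 0 0;0 0 0 0 0 0",
  gripper=0.25,
)

```text
time: 20.55
eef_pos: [0.6525, -0.1931, 0.0193]
tcp_rot: [0.147, 0.989, -0.0, 0.001]
contact_force: [-0.2, 0.3, 6.0]
opening: 0.41
finger_force: 51.4
```

Call:
jog_arm(
  deltas="0 0 0.5 0 0 0;0 0 1 0 0 0;0 0 1 0 0 0;0 0 1 0 0 0;0 0 1 0 0 0;0 0 1 0 0 0;0 0 1 0 0 0;0 0 1 0 0 0;0 0 0 0 0 0;0 0 0 0 0 0",
)

```text
time: 21.8
eef_pos: [0.6513, -0.1926, 0.1675]
tcp_rot: [0.147, 0.989, 0.0, -0.001]
contact_force: [-0.9, 0.9, -1.4]
opening: 0.412
finger_force: 50.8
```

Run:
```python
from h import *
c=shot('wrist');st=get_state();p=st['eef_pos'];print(p,st['finger_force'])
for h in(.0175,.0193,.021):print(h,edgefit(c,lambda x,y,_:[circ(x,y,p[2]-h+.018,.019),circ(x,y,p[2]-h+.018,.009)],[p[0],p[1],0],.006))
```

```text
[ 0.6510575  -0.19244658  0.16681301] 50.75943481642753
0.0175 (np.float64(91.90201709942889), np.float64(0.6505575008597131), np.float64(-0.1929465849565288), 0)
0.0193 (np.float64(104.60346986552966), np.float64(0.651057500859713), np.float64(-0.1929465849565288), 0)
0.021 (np.float64(115.94594869904793), np.float64(0.652057500859713), np.float64(-0.1929465849565288), 0)
```

Call:
jog_arm(
  deltas="-0.21 1 0 0 0 0;-0.21 1 0 0 0 0;-0.21 1 0 0 0 0;-0.21 1 0 0 0 0;-0.21 1 0 0 0 0;-0.21 1 0 0 0 0;-0.21 1 0 0 0 0;-0.21 1 0 0 0 0;-0.21 1 0 0 0 0;-0.21 1 0 0 0 0;-0.21 1 0 0 0 0;-0.21 1 0 0 0 0;-0.21 1 0 0 0 0;-0.21 1 0 0 0 0;-0.21 1 0 0 0 0;-0.21 1 0 0 0 0;-0.21 1 0 0 0 0;-0.21 1 0 0 0 0;-0.21 1 0 0 0 0;-0.21 1 0 0 0 0",
)

```text
time: 24.35
eef_pos: [0.5674, 0.2086, 0.1681]
tcp_rot: [0.147, 0.989, 0.0, 0.0]
contact_force: [0.2, -0.8, -1.9]
opening: 0.412
finger_force: 50.8
```

Call:
jog_arm(
  deltas="-0.2 1 0 0 0 0;0 0.87 0 0 0 0;0 0 -0.4 0 0 0;0 0 -0.4 0 0 0;0 0 0 0 0 0;0 0 0 0 0 0",
)

```text
time: 25.1
eef_pos: [0.5639, 0.2441, 0.1519]
tcp_rot: [0.148, 0.989, -0.0, -0.0]
contact_force: [1.5, 0.3, -1.1]
opening: 0.41
finger_force: 50.8
```

Call:
jog_arm(
  deltas="-0.06 0.03 -0.4 0 0 0;0 0 -0.4 0 0 0;0 0 -0.4 0 0 0;0 0 -0.4 0 0 0;0 0 -0.4 0 0 0;0 0 0 0 0 0",
)

```text
time: 25.85
eef_pos: [0.5619, 0.2451, 0.111]
tcp_rot: [0.147, 0.989, -0.0, -0.001]
contact_force: [0.1, -0.2, -0.7]
opening: 0.414
finger_force: 50.8
```

Call:
jog_arm(
  deltas="0 0 -0.4 0 0 0;0 0 -0.3 0 0 0;0 0 -0.25 0 0 0;0 0 0 0 0 0;0 0 0 0 0 0",
)

```text
time: 26.48
eef_pos: [0.5627, 0.2453, 0.0932]
tcp_rot: [0.147, 0.989, 0.0, 0.0]
contact_force: [-0.1, -0.6, -1.5]
opening: 0.413
finger_force: 50.8
```

Call:
jog_arm(
  deltas="0 0 -0.07 0 0 0;0 0 0 0 0 0",
)

```text
time: 26.72
eef_pos: [0.5625, 0.2453, 0.0918]
tcp_rot: [0.147, 0.989, 0.0, 0.0]
contact_force: [0.2, -0.4, -1.0]
opening: 0.412
finger_force: 50.8
```

Call:
jog_arm(
  deltas="0 0 0 0 0 0;0 0 0 0 0 0;0 0 0 0 0 0;0 0 0 0 0 0",
  gripper=0.7,
)

```text
time: 27.22
eef_pos: [0.5626, 0.2453, 0.0918]
tcp_rot: [0.147, 0.989, 0.0, 0.0]
contact_force: [-0.6, 0.1, -1.3]
opening: 0.694
finger_force: 0.0
```

Call:
jog_arm(
  deltas="0 0 0.5 0 0 0;0 0 1 0 0 0;0 0 1 0 0 0;0 0 1 0 0 0;0 0 1 0 0 0;0 0 0.5 0 0 0;0 0 0 0 0 0;0 0 0 0 0 0",
)

```text
time: 28.22
eef_pos: [0.5619, 0.2451, 0.1907]
tcp_rot: [0.147, 0.989, -0.0, -0.001]
contact_force: [-0.3, -0.3, -1.2]
opening: 0.7
finger_force: 0.0
```

Run:
```python
from h import *
import pickle
c=shot('wrist');st=get_state();p=st['eef_pos'];print(p)
pickle.dump(c,open('w8.pkl','wb'))
for z in(.087,.09,.093,.096):print(z,edgefit(c,lambda x,y,_:[circ(x,y,z,.019)],[.563,.2445,0],.006))
for z in(.069,.072,.075):print('rose',z,edgefit(c,lambda x,y,_:[circ(x,y,z,.030)],[.563,.2445,0],.006))
for r in(.004,.006):print('spindle',edgefit(c,lambda x,y,_:[circ(x,y,.112,r)],[.563,.2445,0],.004))
```

```text
[0.56188353 0.2451162  0.1904697 ]
0.087 (np.float64(39.178276087509005), np.float64(0.5655), np.float64(0.245), 0)
0.09 (np.float64(43.611460645559525), np.float64(0.565), np.float64(0.2445), 0)
0.093 (np.float64(45.31953935835874), np.float64(0.564), np.float64(0.2445), 0)
0.096 (np.float64(46.27262996788452), np.float64(0.5634999999999999), np.float64(0.245), 0)
rose 0.069 (np.float64(48.60290377231519), np.float64(0.5635), np.float64(0.2455), 0)
rose 0.072 (np.float64(45.256647447355135), np.float64(0.5619999999999999), np.float64(0.2445), 0)
rose 0.075 (np.float64(46.135514918220295), np.float64(0.5615), np.float64(0.2445), 0)
spindle (np.float64(60.0), np.float64(0.5619999999999999), np.float64(0.245), 0)
spindle (np.float64(45.33495699380708), np.float64(0.5599999999999999), np.float64(0.248), 0)
```

Call:
jog_arm(
  deltas="0 -1 0 0 0 -0.19;0 -1 0 0 0 -0.19;0 -1 0 0 0 -0.19;0 -1 0 0 0 -0.19;0 -1 0 0 0 -0.19;-0.1 -1 0 0 0 -0.19;-0.1 -1 0 0 0 -0.19;-0.1 -1 0 0 0 -0.19;-0.1 -1 0 0 0 -0.19;-0.1 -1 0 0 0 -0.19;-0.1 -1 0 0 0 -0.19;-0.1 -1 0 0 0 -0.19;-0.1 -1 0 0 0 -0.19;-0.1 -1 0 0 0 -0.19;-0.1 -1 0 0 0 -0.19;-0.1 -1 0 0 0 -0.19;-0.1 -1 0 0 0 -0.19;-0.1 -1 0 0 0 -0.19;-0.1 -1 0 0 0 -0.19;-0.1 -1 0 0 0 -0.19",
  gripper=0.9,
)

```text
time: 30.78
eef_pos: [0.5324, -0.1561, 0.1917]
tcp_rot: [0.332, 0.943, -0.0, -0.0]
contact_force: [0.2, 1.2, 0.2]
opening: 0.901
finger_force: 0.0
```

Call:
jog_arm(
  deltas="-0.1 -1 0 0 0 0;-0.1 -1 0 0 0 0;-0.1 -1 0 0 0 0;-0.1 -1 0 0 0 0;-0.1 -1 0 0 0 0;-0.1 -1 0 0 0 0;-0.1 -1 0 0 0 0;-0.1 -1 0 0 0 0;0 -1 0 0 0 0;0 -0.2 -0.5 0 0 0;0 0 -0.5 0 0 0;0 0 0 0 0 0;0 0 0 0 0 0",
)

```text
time: 32.4
eef_pos: [0.5166, -0.3381, 0.1715]
tcp_rot: [0.331, 0.944, 0.0, -0.0]
contact_force: [-1.2, -0.5, -1.4]
opening: 0.903
finger_force: 0.0
```

```bash
cat >> h.py <<'E'
def hcurves(x,y,yaw,z):
    k,n=np.cos(yaw),np.sin(yaw)
    def seg(a,b):
        t=np.linspace(0,1,40)[:,None];P=np.array(a)+(np.array(b)-a)*t
        return np.c_[x+k*P[:,0]-n*P[:,1],y+n*P[:,0]+k*P[:,1],0*t+z]
    s=.021;l=.009;e=-.107
    return [seg((s,-s),(s,s)),seg((s,s),(-s,s)),seg((s,-s),(-s,-s)),seg((-s,s),(-s,l)),seg((-s,-s),(-s,-l)),seg((-s,l),(e,l)),seg((-s,-l),(e,-l)),seg((e,l),(e,-l))]
E
python3 - <<'E'
from h import *
import pickle
S=pickle.load(open('s0.pkl','rb'))['top']
c=shot('wrist');pickle.dump(c,open('w9.pkl','wb'));st=get_state();p=st['eef_pos'];print(p,st['tcp_rot'],st['qpos'].round(2))
q=st['tcp_rot'];print('closing deg',np.degrees(2*np.arctan2(q[1],q[0]))-90)
x0=[.517,-.339,np.radians(141-180)]
for n,k in(('top',S),('wrist',c)):
  b=edgefit(k,lambda x,y,w:hcurves(x,y,w,.040),x0,.01,.08);print(n,np.array(b).round(4),'lever deg',np.degrees(b[3])+180)
  print(w2p(k,[b[1],b[2],.04]).round())
E
```

```text
[ 0.51676451 -0.3382449   0.17189915] [ 3.31153882e-01  9.43576756e-01 -9.53406541e-06  1.05943945e-04] [-0.74  0.24  1.79  0.    1.12 -1.64]
closing deg 51.32234693482988
top [ 4.701966e+02  5.180000e-01 -3.405000e-01 -6.940000e-01] lever deg 140.2360562731589
[[340. 193.]]
wrist [ 4.110384e+02  5.175000e-01 -3.415000e-01 -6.940000e-01] lever deg 140.2360562731589
[[260. 192.]]
```

Call:
jog_arm(
  deltas="0.05 -0.13 -1 0 0 -0.19;0 0 -1 0 0 0;0 0 -1 0 0 0;0 0 -1 0 0 0;0 0 -1 0 0 0;0 0 -1 0 0 0;0 0 -0.8 0 0 0;0 0 -0.6 0 0 0;0 0 0 0 0 0;0 0 0 0 0 0",
)

```text
time: 33.7
eef_pos: [0.518, -0.3418, 0.0244]
tcp_rot: [0.34, 0.94, -0.0, 0.001]
contact_force: [0.8, 0.3, -0.2]
opening: 0.901
finger_force: 0.0
```

Call:
jog_arm(
  deltas="0 0 0 0 0 0;0 0 0 0 0 0;0 0 0 0 0 0;0 0 0 0 0 0;0 0 0 0 0 0;0 0 0 0 0 0",
  gripper=0.25,
  squeeze=70,
)

```text
time: 34.45
eef_pos: [0.5182, -0.3418, 0.0247]
tcp_rot: [0.34, 0.94, -0.0, 0.001]
contact_force: [0.7, 0.2, 5.3]
opening: 0.483
finger_force: 72.0
```

Call:
jog_arm(
  deltas="0 0 0.5 0 0 0;0 0 1 0 0 0;0 0 1 0 0 0;0 0 1 0 0 0;0 0 1 0 0 0;0 0 1 0 0 0;0 0 1 0 0 0;0 0 1 0 0 0;0 0 0.5 0 0 0;0 0 0 0 0 0;0 0 0 0 0 0",
)

```text
time: 35.83
eef_pos: [0.517, -0.3409, 0.1826]
tcp_rot: [0.34, 0.94, 0.0, -0.001]
contact_force: [-0.1, 0.0, -2.6]
opening: 0.48
finger_force: 71.4
```

Run:
```python
from h import *
c=shot('wrist');st=get_state();p=st['eef_pos'];q=st['tcp_rot'];th=np.degrees(2*np.arctan2(q[1],q[0]))-90
print(p,q,th,st['finger_force'],st['wrist_torque'])
for z in (p[2]+.018,p[2]+.016):
  b=edgefit(c,lambda x,y,w:hcurves(x,y,w,z),[p[0],p[1],np.radians(th-90)],.006,.05);print(np.array(b).round(4),np.degrees(b[3])+180)
```

```text
[ 0.51698582 -0.34082896  0.1823731 ] [ 3.40443581e-01  9.40264156e-01  4.58695075e-04 -1.12889898e-03] 50.192165704694816 71.42553180456161 [-0.00718411 -0.05042383 -0.00814921]
[315.5934   0.515   -0.3398  -0.6948] 140.19216570469482
[335.5452   0.5165  -0.3403  -0.6906] 140.43089811933265
```

Call:
jog_arm(
  deltas="0.08 1 0 0 0 0.3;0.08 1 0 0 0 0.3;0.08 1 0 0 0 0.3;0.08 1 0 0 0 0.3;0.08 1 0 0 0 0.3;0.08 1 0 0 0 0.3;0.08 1 0 0 0 0.3;0.08 1 0 0 0 0.3;0.08 1 0 0 0 0.3;0.08 1 0 0 0 0.3;0.08 1 0 0 0 0.3;0.08 1 0 0 0 0.3;0.08 1 0 0 0 0.3;0.08 1 0 0 0 0.3;0.08 1 0 0 0 0.3;0.08 1 0 0 0 0.3;0.08 1 0 0 0 0.3;0.08 1 0 0 0 0.3;0.08 1 0 0 0 0.3;0.08 1 0 0 0 0.3",
)

```text
time: 38.38
eef_pos: [0.5496, 0.06, 0.1837]
tcp_rot: [0.046, 0.999, -0.0, 0.0]
contact_force: [-0.0, -0.1, -1.9]
opening: 0.479
finger_force: 71.3
```

Call:
jog_arm(
  deltas="0.08 1 0 0 0 0.3;0.08 1 0 0 0 0.3;0.08 1 0 0 0 0.3;0.08 1 0 0 0 0.3;0.08 1 0 0 0 0.3;0.08 1 0 0 0 0.3;0.06 1 0 0 0 0.3;0 1 0 0 0 0.3;0 0.8 0 0 0 0.19;0 0.4 0 0 0 0;0 0 0 0 0 0;0 0 0 0 0 0;0 0 0 0 0 0",
)

```text
time: 40.0
eef_pos: [0.5604, 0.2421, 0.1837]
tcp_rot: [-0.082, 0.997, -0.0, -0.0]
contact_force: [-0.7, -0.0, -2.5]
opening: 0.481
finger_force: 71.3
```

Run:
```python
from h import *
c=shot('wrist');st=get_state();p=st['eef_pos'];q=st['tcp_rot'];th=np.degrees(2*np.arctan2(q[1],q[0]))-90
print(p,th,st['finger_force'])
b=edgefit(c,lambda x,y,w:hcurves(x,y,w,p[2]+.0154),[p[0],p[1],np.radians(th-90)],.006,.05);print(np.array(b).round(4),np.degrees(b[3]))
```

```text
[0.56042433 0.2421387  0.18375246] 99.36106925801178 71.32427215576172
[3.545413e+02 5.594000e-01 2.416000e-01 1.550000e-01] 8.883604428736096
```

Call:
jog_arm(
  deltas="0.12 0.14 -0.4 0 0 0;0 0 -0.5 0 0 0;0 0 -0.5 0 0 0;0 0 -0.45 0 0 0;0 0 0 0 0 0;0 0 0 0 0 0;0 0 0 0 0 0",
)

```text
time: 40.92
eef_pos: [0.5631, 0.2456, 0.1474]
tcp_rot: [-0.082, 0.997, 0.0, 0.001]
contact_force: [0.7, 0.5, -1.8]
opening: 0.481
finger_force: 71.3
```

Run:
```python
from h import *
c=shot('wrist');t=shot('scene');T=shot('top');st=get_state();p=st['eef_pos'];print(p,st['contact_force'],st['finger_force'])
b=edgefit(c,lambda x,y,w:hcurves(x,y,w,p[2]+.0154),[p[0],p[1],.16],.006,.05);print(np.array(b).round(4))
r=cv2.resize
a=r(c['color'],(400,300));d=r(T['color'][120:300,60:300],(400,300),interpolation=2);e=r(t['color'][90:240,270:425],(380,600),interpolation=2)
cv2.imwrite('pics/f.png',np.hstack([np.vstack([a,d]),e]))
```

```text
[0.5629704  0.24553936 0.14720651] [ 0.69136393 -0.63920028 -1.87922899] 71.31540834903717
[3.603432e+02 5.615000e-01 2.455000e-01 1.683000e-01]
```

View pics/f.png

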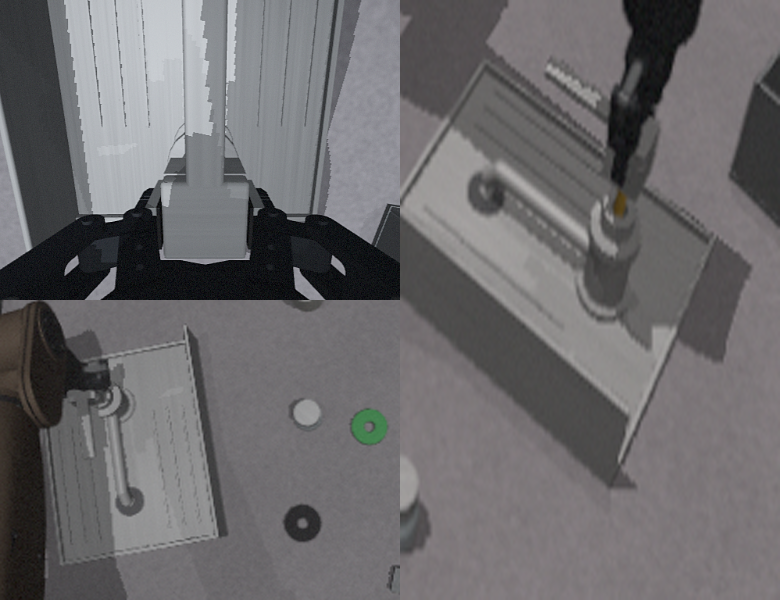

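The final picture shows the collar seated on the rose, with the spindle tip at (620,205) in the right-hand panel just under the cap. The lever lies over the spout (top-left panel), level and touching nothing. Handing in.

```bash
python3 -c "
from h import *
print(ctrl.sign_off())"
```

```text
the job is handed in; nothing more can be done
None
```

I handed the job in at about 41 s: by my measurements both rings are home and released, and the handle is held level about 1 cm above the spindle tip with its lever along the spout; the hand-in returned no pass/fail result.

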